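# Turn the model-railway turntable and shunt the engine home

### The job

Turn the model turntable, by pushing the brass post on its bridge, until the bridge's open end lines up with the track that has the green lamp at its end. Then push the little yellow engine off the bridge along that track until it stands against the red buffer stop in front of the green lamp. Only push it: the engine must never be lifted, tipped or taken off the rails, and the two parked wagons and the screwdriver stay where they are.

Things in the scene. Friction and masses are not known exactly. Their poses are not given: they have to be found in the camera images.
- layout: fixed model-railway board, 600 x 600 mm, upper face 12 mm above the table. Origin: at table height on the turntable's pivot axis. Four tracks fan out radially from the pivot at -50, -22, +22 and +50 degrees from its +x (about z). Each begins 100 mm from the pivot and ends at a red buffer stop, its face 185 mm from the pivot, 42 mm wide, reaching 28 to 44 mm above the table
- board_centre (a point): point on the pivot axis on the board's upper face. All tracks have 40 mm wide beds 20 mm above the table and two rails 32 mm apart inside, rail tops 25 mm above the table. A brick-red roundhouse, 78 mm high, stands behind the fan, over 235 mm from the pivot. Two more tracks, at +90 and -90 degrees from the board's +x, carry parked wagons
- bridge: black turntable bridge, 190 x 44 mm, turns both ways on its pivot and stays where it is left (about 1.2 N at the post moves it). Origin: on the pivot axis at table height; +x points along its track to the open end; rail tops 25 mm above the table like the other tracks. The push post stands at the other end, 87 mm from the pivot
- bridge_nose (a point): middle of the bridge's open end, at rail-top height, 95 mm from the pivot along the bridge's +x
- bridge_post (a point): top of the upright brass push post: 10 mm thick, reaching from the deck to 62 mm above the table (with a 13 mm ball on its top, to 68 mm), on the bridge's centre line 87 mm behind the pivot
- engine: yellow model diesel on the bridge, hood to the open end, flat upright cab end (42 mm wide, 8 to 46 mm above rail tops) to the post. 75 x 44 mm; origin at its middle at rail-top height, +x to the hood. About 0.28 kg; its wheels slide (friction 0.6), so it stays where left. Guides under it run between the rails (3 mm play) and steer it over joints lined up to a few mm
- lamp_green: fixed yard lamp with a green head (20 mm wide, 50 mm tall), standing on the board on the centre line of one of the four tracks, 209 mm from the pivot, behind the buffer stop; origin at its foot
- lamp_red1: the same with a red head, at the end of another of the four tracks
- lamp_red2: another red lamp, as lamp_red1
- lamp_red3: another red lamp, as lamp_red1
- tank_wagon: grey tank wagon parked beside the turntable, 58 mm high over the rails; 75 mm long, 44 mm wide; origin midway between the rails at rail-top height, x along its length
- box_wagon: red-brown box wagon parked on the other side, 53 mm high over the rails; 75 mm long, 44 mm wide; origin midway between the rails at rail-top height, x along its length
- screwdriver: blue-handled screwdriver, 130 mm long, lying on the board behind the turntable; x along its length

How it is judged:
By the outcome, as a careful person would: the job done as asked, in the order asked, and still so for the second after the job is handed in, with the robot touching nothing.
It also fails if it takes over 51 s, if anything falls off the work surface, if the arm or the gripper's body presses on something with over 40 N, if the wrist force passes 120 N, or if a joint passes its speed limit or range.

### The arm

A 7-joint arm with a two-finger parallel gripper is mounted at the origin on the work surface. World frame = base frame: x ahead of the robot, y to its left, z up, the work surface at z = 0. Lengths are in m, angles in rad, forces in N, time in s.
With the tool pointing down it reaches from about 0.4 to 0.875 m from the base axis. Payload 6.5 kg.
Tool frame: the origin (TCP) lies midway between the tips of the shut fingers; the grasp point (between the pads) lies 19 mm behind it; z points along the fingers, y is the line along which they close (so a half turn about z gives the same grasp; the last joint's range is limited). The gripper opens to 88 mm and grips with 3 to 60 N. Pads are 18 mm wide; open, the fingers measure 123 mm over their backs; the gripper's body (75 mm by 187 mm) begins 45 mm behind the grasp point.
Start: joints at [-0.066, 0.536, -0.004, 1.538, 0.003, 1.067, -0.071], TCP at [0.65, 0, 0.239] pointing down, gripper open.
Joint ranges: [-2.7, 2.7], [-0.37, 2.16], [-1.27, 1.26], [0.24, 2.4], [-1.31, 4.45], [0.19, 1.91], [-2.76, 2.76]. Speed limits (rad/s): [2.39, 2.39, 3.14, 3.14, 3.14, 3.14, 3.14].

### API

Orientations are given as a rotation vector (axis times angle).
In Python, from rig import robot, job, read_camera gives the robot as it stands (robot), with the cameras as plain functions and the job (job).
- The arm moves only by the shell command python3 nudge.py 'ROWS' [OPENING] [FORCE]. ROWS is a JSON list that holds a single list of rows (three levels of brackets), with 1 to 12 rows, each of 6 numbers: dx, dy, dz in shares of 1 m (1.0 is 1 m), then a rotation vector rx, ry, rz in normalised numbers (1 is 90 degrees); each row is the pose to reach, as a shift and turn from the pose commanded when the command began, along the tool's axes at that moment; what a row does not reach only later rows make up. A row lasts 1/12 s, in which the tool goes at most 0.0417 m and 0.125 rad, less where a joint would pass 70% of its speed; a pose out of reach is approached as far as the arm can. OPENING is the finger opening in m, set as the command begins (- or left out keeps the last). The fingers move at their own pace and stop on an object; FORCE is the grip in N (left out, the last holds). Time passes only in rows, so rows that do not move let the fingers close. It prints the time, the measured TCP pose, the force, the opening and the grip force at its end. Input that does not fit is refused with a message, and nothing moves.
- robot.read_state(): the state, without advancing time (a new reading comes with each control period).
- read_camera(name): name is "scene" or "side" or "wrist"; returns a dict with "pixels" (480x640x3 uint8, blue, green, red), "depth" (480x640 float32, m along the optical axis (not along the pixel's ray), 0 where there is no reading), "fx", "fy", "cx", "cy" (pixels), "R" (3x3) and "t" (3): a world point X has camera coordinates R X + t. Camera axes: x right, y down, z forward; pixel columns grow to the right and rows downward; lengths in m; the calibration is good to about 2 mm. A picture is of the moment at which its call begins.
- job.close_job(): hands the job in; it is judged then, once.
The state is a dict: "time": time; "joint_pos": joint angles; "qd": joint speeds; "effort": joint torques, N m; "tool_pos": TCP position; "eef_rot": TCP orientation; "force": force on the tool from outside, world axes, zero at the start; "wrist_torque": the same for the moment, N m; "opening": finger opening in m; "finger_force": force on a finger pad.
Only numpy, scipy, OpenCV 4.12 (cv2) and the standard library are available. Lean on these libraries where they do the work, as an engineer would, in place of code of your own. Each camera call takes 0.05 s, during which the arm holds its last target. There are 200 camera calls.

## Working session

There is one attempt and no reset: what is moved stays moved. The work goes in short steps, Python scripts to look and compute and a shell command to move; the robot and the scene stay as the last step left them, time stands still between calls to the robot, and variables do not carry over. Pictures are saved under pics/ and viewed, at most 10 in all, crops included, and the job is handed in when it is done.

```bash
ls; mkdir -p pics
python3 - <<'E'
from rig import robot, job, read_camera
import cv2,numpy as np
s=robot.read_state();print(s['time'],s['tool_pos'],s['eef_rot'],s['opening'])
for n in("scene","side"):
    c=read_camera(n);cv2.imwrite(f"pics/{n}0.png",c["pixels"]);np.savez(f"{n}0.npz",**c)
    print(n,-c["R"].T@c["t"],c["R"][2],(c["depth"]>0).mean())
E
```

```text
nudge.py
pics
rig.py
0.0 [ 6.49382145e-01 -2.41780888e-05  2.37820342e-01] [-2.22057299e+00 -2.22069448e+00  2.11543306e-03] 0.08799671067241191
scene [ 0.98890494 -0.26106443  0.62817512] [-0.55650287  0.31067595 -0.77057447] 0.9960188802083333
side [0.3898981  0.45357337 0.4952053 ] [ 0.26591102 -0.71961059 -0.64144519] 0.9958723958333333
```

View pics/scene0.png

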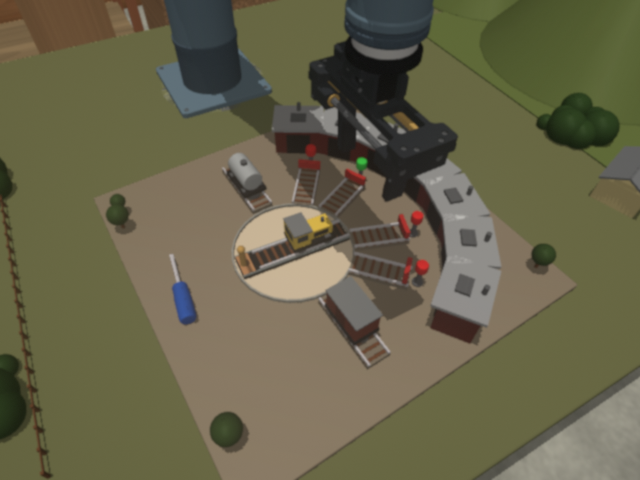

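View pics/side0.png

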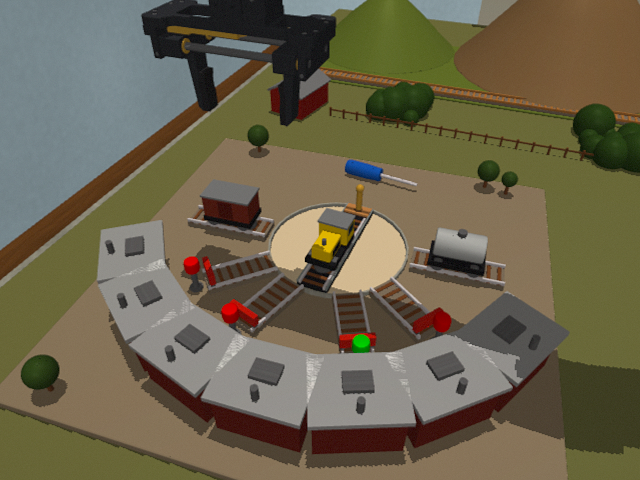

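The scene view shows the green lamp at (361,163) and red lamps at (311,151), (416,217) and (422,267). The post ball is at about (241,250) and the engine at (308,232). In the side view green is at (361,344), reds are at (192,265), (231,313) and (441,321), and the post is at (360,190). Next I triangulate these.

```bash
cat > h.py <<'E'
import numpy as np,cv2
def ray(c,u,v):
    d=c["R"].T@np.array([(u-c["cx"])/c["fx"],(v-c["cy"])/c["fy"],1.]);return -c["R"].T@c["t"],d/np.linalg.norm(d)
def tri(c1,p1,c2,p2):
    (o1,d1),(o2,d2)=ray(c1,*p1),ray(c2,*p2)
    k=np.linalg.lstsq(np.c_[d1,-d2],o2-o1,rcond=None)[0]
    a,b=o1+k[0]*d1,o2+k[1]*d2;return (a+b)/2,np.linalg.norm(a-b)
def plane(c,u,v,z):
    o,d=ray(c,u,v);return o+d*(z-o[2])/d[2]
def back(c,u,v):
    z=c["depth"][int(v),int(u)];return c["R"].T@(z*np.array([(u-c["cx"])/c["fx"],(v-c["cy"])/c["fy"],1.])-c["t"])
def blobs(c,lo,hi,amin=15):
    h=cv2.cvtColor(c["pixels"],cv2.COLOR_BGR2HSV);m=cv2.inRange(h,lo,hi)
    n,l,s,ce=cv2.connectedComponentsWithStats(m)
    return [(int(s[i,4]),ce[i].round(1),s[i,:4]) for i in range(1,n) if s[i,4]>=amin]
E
python3 - <<'E'
from h import *
S=dict(np.load("scene0.npz"));D=dict(np.load("side0.npz"))
for n,c in(("S",S),("D",D)):
    for nm,lo,hi in(("green",(50,180,80),(70,255,255)),("red",(0,235,120),(4,255,255)),("brass",(14,120,60),(22,235,255)),("yellow",(23,170,60),(30,255,255))):
        for a,ce,b in blobs(c,lo,hi): print(n,nm,a,ce,b,back(c,*ce).round(4))
E
```

```text
S brass 3892 [64.2 21.6] [  0   0 115  53] [-0.7088 -0.262  -0.0981]
S brass 395 [154.  11.] [139   0  28  27] [-0.857   0.0518 -0.1908]
S brass 167 [246.7   2.3] [233   0  39   8] [-0.6706  0.3576 -0.1476]
S brass 52 [ 5.4 11.3] [ 0  7 15 10] [-2.235  -0.5399 -0.6291]
S brass 52 [332.   98.3] [328  94  12  12] [ 0.5978 -0.0243  0.3196]
S brass 188 [406.  120.7] [394 112  24  18] [0.6873 0.0121 0.3348]
S brass 132 [  5.4 226.6] [  0 195  13  60] [ 0.2797 -0.4793  0.0163]
S brass 438 [312.2 231.3] [286 213  47  37] [ 0.5789 -0.0391  0.071 ]
S brass 184 [243.3 259.3] [237 246  17  26] [ 0.5572 -0.1501  0.0422]
S brass 495 [ 26.1 362.5] [  8 256  37 220] [ 0.5618 -0.4792  0.0179]
D green 276 [360.6 344.1] [352 335  18  18] [0.4655 0.1299 0.0616]
D red 201 [190.7 264.7] [184 257  14  17] [0.7048 0.0872 0.0604]
D red 45 [206.6 264.6] [204 259   7  12] [0.698  0.0646 0.0427]
D red 391 [234.3 311.4] [221 300  36  23] [0.6154 0.1368 0.061 ]
D red 241 [442.5 321.6] [435 312  16  20] [0.3882 0.0669 0.0612]
D red 72 [346.4 337.3] [340 334  17   7] [0.4863 0.1142 0.045 ]
D red 32 [370.8 335.8] [
[... 442 characters left out ...]
0.3171]
D brass 598 [365.2  77. ] [319  67 106  20] [ 0.7022 -0.6827  0.0112]
D brass 3890 [ 92.  192.5] [  0 102 207 176] [ 1.8735 -0.7808 -0.6984]
D brass 59 [346.7 111.1] [329 106  38  10] [ 0.6825 -0.4789  0.017 ]
D brass 24 [421.9 125.8] [415 123  12  10] [ 0.5191 -0.4799  0.0126]
D brass 76 [447.4 128.7] [426 123  46  11] [ 0.4672 -0.4809  0.0155]
D brass 54 [500.9 137.9] [486 133  34   9] [ 0.3608 -0.5148 -0.0019]
D brass 50 [534.1 143.8] [519 141  31   7] [ 0.2994 -0.4789  0.0162]
D brass 48 [565.1 149.1] [550 144  32  10] [ 0.2431 -0.4789  0.0163]
D brass 376 [358.1 203.8] [344 184  28  33] [ 0.5529 -0.1439  0.0367]
D yellow 909 [329.2 241.6] [311 223  43  40] [0.3899 0.4536 0.4952]
```

Run:
```python
from h import *
S=dict(np.load("scene0.npz"));D=dict(np.load("side0.npz"))
h=cv2.cvtColor(S["pixels"],cv2.COLOR_BGR2HSV)
for p in((361,162),(311,150),(416,216),(422,266),(241,250),(241,256),(301,228)): print(p,h[p[1],p[0]])
for nm,lo,hi in(("green",(45,120,60),(75,255,255)),("red",(0,190,110),(5,255,255)),("red2",(174,150,110),(180,255,255))):
    for a,ce,b in blobs(S,lo,hi): print(nm,a,ce,b,back(S,*ce).round(4))
z=[]
for n,c,(u,v) in(("s",S,(210,205)),("d",D,(265,170))):
    im=c["pixels"][v:v+100,u:u+135] if n=="s" else c["pixels"][v:v+125,u:u+160]
    z.append(cv2.resize(im,(400,300),interpolation=cv2.INTER_CUBIC))
cv2.imwrite("pics/crop.png",np.hstack(z))
```

```text
(361, 162) [ 61 170 185]
(311, 150) [  1 192 122]
(416, 216) [  1 198 201]
(422, 266) [  1 196 204]
(241, 250) [ 18 138 166]
(241, 256) [ 18 126 109]
(301, 228) [ 20  13 116]
green 116 [581.9  99.4] [574  94  17  14] [0.5091 0.661  0.0477]
green 219 [605.6 117.5] [593 107  25  21] [0.5851 0.6364 0.0583]
green 297 [577.5 119.9] [563 110  30  25] [0.5634 0.5797 0.0578]
green 25 [546. 117.] [544 115   6   7] [0.5002 0.5748 0.0257]
green 125 [361.4 162.7] [356 157  12  13] [0.4714 0.1204 0.0625]
red 53 [310.4 149. ] [307 145   8  10] [0.3965 0.0552 0.0646]
red 59 [417.  215.6] [413 212   9   8] [0.6246 0.1319 0.063 ]
red 75 [422.2 265. ] [417 261  11   9] [0.7089 0.0795 0.062 ]
```

View pics/crop.png

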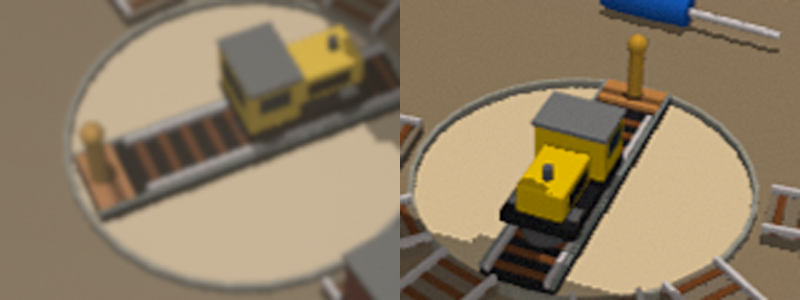

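The crop shows the post ball at scene (241,249) and side (359.8,188.3). The engine sits mid-bridge with its cab to the post.

Run:
```python
from h import *
from scipy.optimize import least_squares
S=dict(np.load("scene0.npz"));D=dict(np.load("side0.npz"))
P={}
for n,a,b in(("A",(311,150),(442.5,321.6)),("G",(361.4,162.7),(360.6,344.1)),("C",(416.5,216.7),(230.7,313)),("E",(422.2,266.5),(191.2,264.7)),("post",(241,249),(359.8,188.3))):
    P[n],e=tri(S,a,D,b);print(n,P[n].round(4),round(e,4))
X=np.array([P[k][:2] for k in"AGCE"])
def mod(p,s): 
    th=p[2]+s*np.radians([-50,-22,22,50]);return p[:2]+.209*np.c_[np.cos(th),np.sin(th)]
for s in(1,-1):
    r=least_squares(lambda p:(mod(p,s)-X).ravel(),[.55,-.06,1.5]);print(s,r.x,np.degrees(r.x[2]),r.fun.round(4))
    if r.cost<1e-4:p=r.x
d=p[:2]-P["post"][:2];print("bridge r",np.linalg.norm(d),"ang",np.degrees(np.arctan2(d[1],d[0])))
g=X[1]-p[:2];print("green r",np.linalg.norm(g),np.degrees(np.arctan2(g[1],g[0])))
for n,a,b in(("rearL",(220,38),(622,113)),("rearR",(240,103),(563,93)),("frR",(303,83),(535,122)),("frL",(282,25),(608,155))):
    print(n,[plane(S,210+a[0]*135/400,205+a[1]/3,.075).round(4),plane(D,265+(b[0]-400)*.4,170+b[1]*125/300,.075).round(4)])
# pivot check: bridge turntable disc colour
for n,c in(("S",S),("D",D)):
    for a,ce,b in blobs(c,(12,50,150),(24,130,255),1500): print(n,a,ce,b,plane(c,*ce,.012).round(3))
```

```text
A [0.3882 0.0607 0.0541] 0.0003
G [0.466  0.1251 0.0559] 0.0013
C [0.6211 0.1357 0.0547] 0.0006
E [0.7079 0.0822 0.0549] 0.0006
post [ 0.5529 -0.1493  0.0628] 0.0008
1 [ 0.53487656  0.26462281 -1.50397952] -86.17167905540767 [-0.0041  0.0592  0.0036 -0.0591  0.0048 -0.0592 -0.0043  0.0591]
-1 [ 0.55694544 -0.06275819  1.63859664] 93.8846720047081 [-0.0001 -0.0003 -0.0003  0.0002  0.0008  0.0002 -0.0003 -0.0001]
bridge r 0.08664627781236539 ang 87.30172292574653
green r 0.2087028921268935 115.8191481943543
rearL [array([ 0.5358, -0.0666,  0.075 ]), array([ 0.5356, -0.0625,  0.075 ])]
rearR [array([ 0.5807, -0.077 ,  0.075 ]), array([ 0.5725, -0.0688,  0.075 ])]
frR [array([ 0.5843, -0.0419,  0.075 ]), array([ 0.5776, -0.0376,  0.075 ])]
frL [array([ 0.5433, -0.0328,  0.075 ]), array([ 0.5311, -0.0242,  0.075 ])]
S 1679 [268.8 227.4] [234 207  88  56] [ 0.492 -0.078  0.012]
S 3157 [302.8 275.5] [245 247 106  52] [ 0.61  -0.073  0.012]
D 2134 [296.6 238.8] [270 206  74  65] [ 0.622 -0.059  0.012]
D 3358 [372.4 257.6] [331 214  75  79] [ 0.503 -0.059  0.012]
```

Everything is consistent: the fan fits within 1 mm, the post radius is 86.6 mm and the green lamp radius is 208.7 mm. The pivot is (0.557,-0.063), the bridge is at 87.3° and the green track is at 115.9°, so the post must be pushed about 42 mm in +x. First I shut the fingers and go down on the -x side of the post.

```bash
python3 nudge.py '[[[-0.02,-0.02,0.02,0,0,0],[-0.05,-0.045,0.03,0,0,0],[-0.08,-0.07,0.04,0,0,0],[-0.11,-0.1,0.05,0,0,0],[-0.135,-0.125,0.06,0,0,0],[-0.146,-0.139,0.08,0,0,0],[-0.146,-0.139,0.08,0,0,0]]]' 0 20
python3 nudge.py '[[[0,0,0.03,0,0,0],[0,0,0.06,0,0,0],[0,0,0.08,0,0,0],[0,0,0.08,0,0,0]]]'
python3 - <<'E'
from h import *
from rig import robot, job, read_camera
s=robot.read_state();print(s['time'],s['tool_pos'],s['force'],s['opening'])
c=read_camera("side")
cv2.imwrite("pics/b.png",cv2.resize(c["pixels"][100:320,230:520],(800,600)))
D=c
print(plane(c,365,170,.025),plane(c,415,187,.015))
E
```

```text
time: 0.68
tool_pos: [0.5049, -0.1496, 0.1556]
eef_rot: [-2.225, -2.211, 0.01]
force: [-0.3, 0.8, -0.0]
opening: 0.0432
finger_force: 0.0
time: 1.02
tool_pos: [0.509, -0.1443, 0.0754]
eef_rot: [-2.216, -2.219, 0.005]
force: [-0.3, -0.0, -0.2]
opening: 0.0167
finger_force: 0.0
1.0167 [ 0.5089542  -0.14433901  0.07538209] [-0.26900059 -0.02175936 -0.18026599] 0.016734195922853533
[ 0.57545217 -0.25834564  0.025     ] [ 0.4840047 -0.2529611  0.015    ]
```

View pics/b.png

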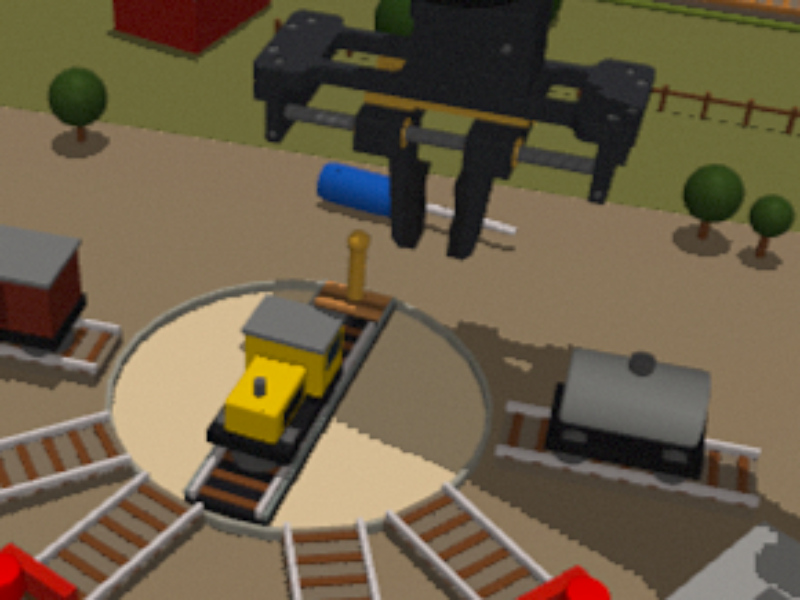

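The fingers, still closing, are beside the post (crop 357,265) on its tank-wagon (-x) side, with the screwdriver well behind. I go down and let them shut.

```bash
python3 nudge.py '[[[0,0,0,0,0,0],[0,0,0,0,0,0],[0,0,0,0,0,0],[0,0,0.02,0,0,0],[0,0,0.036,0,0,0],[0,0,0.036,0,0,0],[0,0,0.036,0,0,0]]]'
python3 nudge.py '[[[0,0.005,0,0,0,0],[0,0.01,0,0,0,0],[0,0.014,0,0,0,0],[0,0.018,0,0,0,0],[0,0.022,0,0,0,0],[0,0.026,0,0,0,0],[0,0.03,0,0,0,0],[0,0.034,0,0,0,0],[0,0.034,0,0,0,0],[0,0.034,0,0,0,0]]]'
cat > look.py <<'E'
from h import *
from rig import robot, job, read_camera
import sys
s=robot.read_state();print(s['time'],s['tool_pos'].round(4) if hasattr(s['tool_pos'],'round') else s['tool_pos'],s['force'])
S=read_camera("scene");D=read_camera("side")
p=np.array([.55695,-.06276])
def best(c,box):
    h=cv2.cvtColor(c["pixels"],cv2.COLOR_BGR2HSV);x0,y0,x1,y1=box
    m=np.zeros(h.shape[:2],np.uint8);m[y0:y1,x0:x1]=cv2.inRange(h,(15,110,70),(21,255,255))[y0:y1,x0:x1];return m
z=np.hstack([cv2.resize(S["pixels"][140:320,220:430],(400,343)),cv2.resize(D["pixels"][150:350,240:473],(400,343))])
cv2.imwrite(f"pics/{sys.argv[1]}.png",z)
np.savez("S.npz",**S);np.savez("D.npz",**D)
E
python3 look.py c
```

```text
time: 1.65
tool_pos: [0.511, -0.146, 0.0432]
eef_rot: [-2.221, -2.221, 0.0]
force: [-0.6, 0.9, 0.5]
opening: 0.0007
finger_force: 0.0
time: 2.48
tool_pos: [0.5454, -0.1459, 0.0427]
eef_rot: [2.221, 2.221, 0.001]
force: [-0.3, 0.4, 0.2]
opening: 0.0005
finger_force: 0.0
2.4833 [ 0.5454 -0.1459  0.0427] [-0.26647718  0.43971874  0.17134025]
```

View pics/c.png

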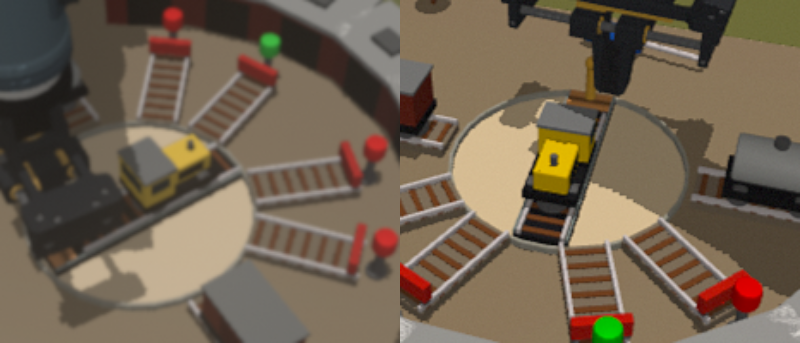

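The bridge has started to turn. In the right-hand crop the ball is at (591,62), just left of the finger.

Run:
```python
from h import *
D=dict(np.load("D.npz"))
b=plane(D,240+191*233/400,150+62*200/343,.0625);p=np.array([.55695,-.06276]);d=p-b[:2]
print(b,np.linalg.norm(d),np.degrees(np.arctan2(d[1],d[0])))
```

```text
[ 0.56722218 -0.15006403  0.0625    ] 0.08790626920994822 96.71056276315643
```

```bash
python3 nudge.py '[[[0,0.004,0,0,0,0],[0,0.008,0,0,0,0],[0,0.012,0,0,0,0],[0,0.016,0,0,0,0],[0,0.02,0,0,0,0],[0,0.023,0,0,0,0],[0,0.025,0,0,0,0],[0,0.025,0,0,0,0],[0,0.025,0,0,0,0]]]'
python3 look.py d
python3 - <<'E'
import cv2,numpy as np
D=np.load("D.npz")["pixels"]
cv2.imwrite("pics/d2.png",cv2.resize(D[165:365,255:455],(600,600),interpolation=cv2.INTER_CUBIC))
E
```

```text
time: 3.33
tool_pos: [0.5706, -0.1464, 0.0429]
eef_rot: [2.221, 2.22, 0.001]
force: [0.4, 0.8, -0.1]
opening: 0.0004
finger_force: 0.0
3.3333 [ 0.5706 -0.1464  0.0429] [ 0.41729713  0.810264   -0.13400026]
```

View pics/d2.png

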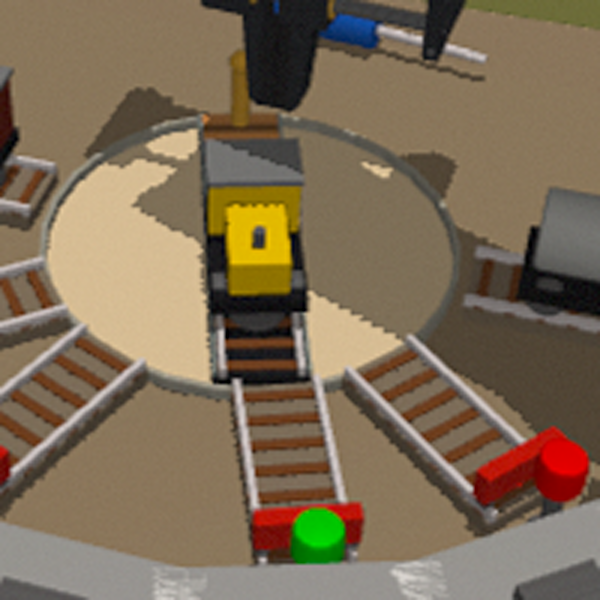

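The nose rails end at about (219,376) and (303,373) in the crop, and the green track's rails start at (237,382) and (318,377). The bridge is still a little short.

Run:
```python
from h import *
D=dict(np.load("D.npz"));p=np.array([.55695,-.06276])
for n,l in(("nose",((219,376),(303,373))),("mid",((217,320),(299,318))),("track",((237,382),(318,377))),("trackend",((256,500),(344,498)))):
    q=np.array([plane(D,255+u/3,165+v/3,.025)[:2] for u,v in l]);d=q.mean(0)-p
    print(n,q.round(4).tolist(),np.linalg.norm(q[0]-q[1]),np.linalg.norm(d),np.degrees(np.arctan2(d[1],d[0])))
b=plane(D,255+238/3,165+60/3,.0625);d=p-b[:2];print(b,np.linalg.norm(d),np.degrees(np.arctan2(d[1],d[0])))
```

```text
nose [[0.5371, 0.0354], [0.5035, 0.0207]] 0.036693758781883114 0.09794234372236134 111.97596810345168
mid [[0.5499, 0.0032], [0.5155, -0.0112]] 0.03724843729921662 0.06358139377519918 112.43565284992671
track [[0.5286, 0.036], [0.4967, 0.0207]] 0.03541322979250626 0.1012894230601413 115.94470754626862
trackend [[0.5, 0.0937], [0.4674, 0.0802]] 0.03529623186438197 0.1666696659069571 116.06484657508936
[ 0.59266485 -0.14365875  0.0625    ] 0.08843165409764175 113.82030188042847
```

```bash
python3 nudge.py '[[[0,0.002,0,0,0,0],[0,0.0035,0,0,0,0],[0,0.0045,0,0,0,0],[0,0.0045,0,0,0,0],[0,0.0045,0,0,0,0]]]'
python3 look.py e
python3 - <<'E'
import cv2,numpy as np
D=np.load("D.npz")["pixels"]
cv2.imwrite("pics/e2.png",cv2.resize(D[245:345,315:375],(480,800),interpolation=cv2.INTER_CUBIC)[:600])
E
```

```text
time: 3.85
tool_pos: [0.5745, -0.1459, 0.0426]
eef_rot: [-2.221, -2.222, 0.0]
force: [-1.2, 1.3, 0.7]
opening: 0.0004
finger_force: 0.6
3.85 [ 0.5745 -0.1459  0.0426] [-1.22559461  1.34233504  0.72730712]
```

View pics/e2.png

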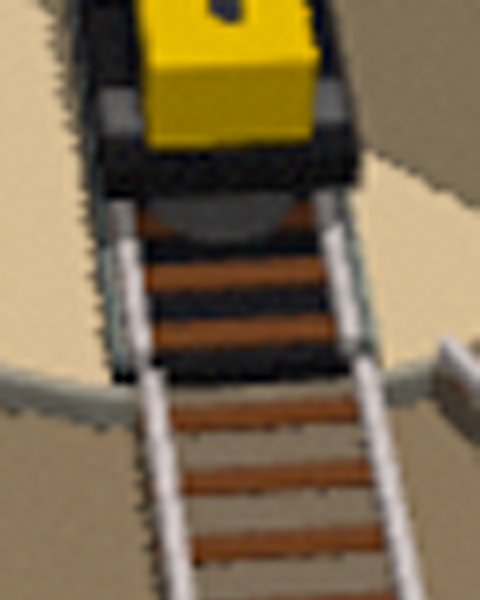

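The rails almost meet: the bridge ends are near (140,355) and (352,350) and the track starts at (150,375) and (366,365).

Run:
```python
from h import *
D=dict(np.load("D.npz"));p=np.array([.55695,-.06276])
for n,l in(("nose",((140,355),(352,350))),("mid",((119,205),(328,200))),("track",((150,375),(366,365))),("t2",((178,580),(408,575)))):
    q=np.array([plane(D,315+u/8,245+v/8,.025)[:2] for u,v in l]);d=q.mean(0)-p
    print(n,q.round(4).tolist(),np.linalg.norm(q[0]-q[1]),np.linalg.norm(d),np.degrees(np.arctan2(d[1],d[0])))
```

```text
nose [[0.5322, 0.0317], [0.5001, 0.0183]] 0.03475271445455677 0.09679322818189645 114.92187417792177
mid [[0.5473, 0.0001], [0.5144, -0.0137]] 0.03568702919902409 0.06174050400159389 114.99765094641302
track [[0.5292, 0.0353], [0.497, 0.0207]] 0.03534539680791856 0.10082143922594865 115.78913344107853
t2 [[0.5107, 0.0743], [0.4778, 0.0608]] 0.03557083640089199 0.14457370999261204 115.68692745401603
```

The rows are not in the units I measure in: turns go in shares of 90 degrees. I convert before sending: -0.452 rad is -0.2878.

```bash
python3 nudge.py '[[[0,0.0008,0,0,0,0],[0,0.0014,0,0,0,0],[0,0.0014,0,0,0,0],[0,0.0014,0,0,0,0],[0,-0.004,0,0,0,0],[0,-0.015,0,0,0,0],[0,-0.015,-0.03,0,0,0],[0,-0.015,-0.05,0,0,0],[0,-0.015,-0.05,0,0,0]]]'
python3 nudge.py '[[[0,0,-0.005,0,0,-0.0764],[0.015,0.008,-0.005,0,0,-0.1528],[0.03,0.015,-0.005,0,0,-0.2292],[0.042,0.017,-0.005,0,0,-0.2878],[0.042,0.017,-0.005,0,0,-0.2878],[0.042,0.017,-0.005,0,0,-0.2878]]]'
python3 look.py f
python3 - <<'E'
import cv2,numpy as np
D=np.load("D.npz")["pixels"]
a=cv2.resize(D[245:345,315:375],(360,600),interpolation=cv2.INTER_CUBIC)
b=cv2.resize(D[165:315,300:410],(440,600),interpolation=cv2.INTER_CUBIC)
cv2.imwrite("pics/f2.png",np.hstack([a,b]))
E
```

```text
time: 4.7
tool_pos: [0.5623, -0.1473, 0.0967]
eef_rot: [2.218, 2.216, 0.006]
force: [1.2, 0.2, 0.6]
opening: 0.0002
finger_force: 0.0
time: 5.2
tool_pos: [0.5764, -0.104, 0.0973]
eef_rot: [-1.67, -2.661, -0.0]
force: [0.6, -0.3, 0.4]
opening: 0.0004
finger_force: 0.0
5.2 [ 0.5764 -0.104   0.0973] [ 0.55202214 -0.29767379  0.41861579]
```

View pics/f2.png

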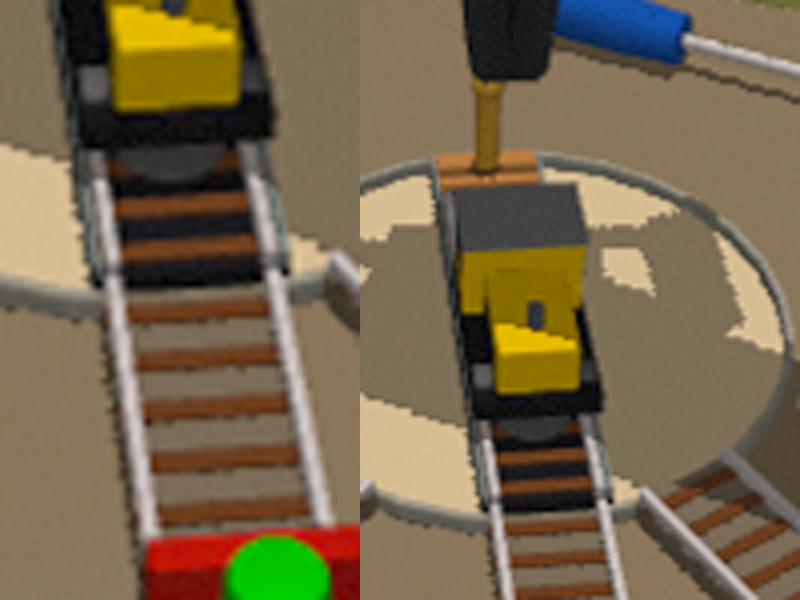

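The rails are now continuous across the joint, to within about 1 mm. Before going down I check where the engine's ends are along the track.

```bash
python3 - <<'E'
from h import *
D=dict(np.load("D.npz"));p=np.array([.55695,-.06276]);t=np.radians(115.88);e=np.array([np.cos(t),np.sin(t)]);n=np.array([-e[1],e[0]])
for nm,u,v,z in(("front",315+175/6,245+145/6,.03),("roofrear",338.75,212,.074),("rooffront",300+162/4,165+248/4,.074)):
    d=plane(D,u,v,z)[:2]-p;print(nm,d@e,d@n)
d=np.array([.5764,-.104])-p;print("tcp",d@e,d@n)
E
python3 nudge.py '[[[0,0,0.02,0,0,0],[0,0,0.04,0,0,0],[0,0,0.06,0,0,0],[0,0,0.06,0,0,0],[0,0,0.06,0,0,0]]]'
```

```text
front 0.06474459854035629 0.00017495312552112061
roofrear -0.004978752552449163 -9.27267468394434e-05
rooffront 0.028199946950887064 -0.0016337607808190582
tcp -0.045593735384332444 0.0005013917664606478
time: 5.72
tool_pos: [0.5754, -0.105, 0.0371]
eef_rot: [-1.669, -2.659, 0.003]
force: [0.6, -0.1, 0.4]
opening: 0.0003
finger_force: 0.0
```

```bash
python3 nudge.py '[[[0.01,0,0,0,0,0],[0.02,0,0,0,0,0],[0.028,0,0,0,0,0],[0.034,0,0,0,0,0],[0.04,0,0,0,0,0],[0.046,0,0,0,0,0],[0.052,0,0,0,0,0],[0.058,0,0,0,0,0],[0.064,0,0,0,0,0],[0.07,0,0,0,0,0],[0.07,0,0,0,0,0]]]'
python3 look.py g
```

```text
time: 6.63
tool_pos: [0.545, -0.0392, 0.0375]
eef_rot: [-1.664, -2.663, -0.0]
force: [-0.1, 0.0, -0.2]
opening: 0.0004
finger_force: 0.0
6.6333 [ 0.545  -0.0392  0.0375] [-0.07253779  0.03946032 -0.16997404]
```

View pics/g.png

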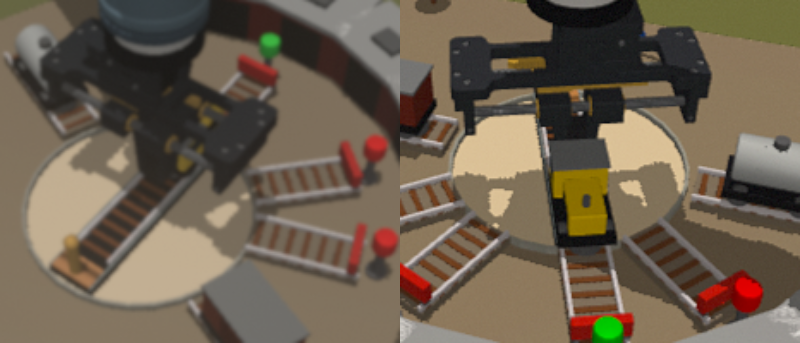

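The engine is crossing the joint straight, with its nose at (585,243) and still on the rails. I keep pushing.

```bash
python3 nudge.py '[[[0.006,0,0,0,0,0],[0.012,0,0,0,0,0],[0.018,0,0,0,0,0],[0.024,0,0,0,0,0],[0.03,0,0,0,0,0],[0.036,0,0,0,0,0],[0.042,0,0,0,0,0],[0.048,0,0,0,0,0],[0.054,0,0,0,0,0],[0.06,0,0,0,0,0],[0.064,0,0,0,0,0],[0.064,0,0,0,0,0]]]'
python3 look.py h
python3 - <<'E'
import cv2,numpy as np
D=np.load("D.npz")["pixels"]
cv2.imwrite("pics/h2.png",cv2.resize(D[235:365,280:420],(646,600),interpolation=cv2.INTER_CUBIC))
E
```

```text
time: 7.73
tool_pos: [0.5175, 0.0178, 0.0377]
eef_rot: [-1.665, -2.663, -0.0]
force: [-0.4, 0.5, 0.3]
opening: -0.0
finger_force: 0.0
7.7333 [0.5175 0.0178 0.0377] [-0.35569492  0.46418338  0.27591002]
```

View pics/h2.png

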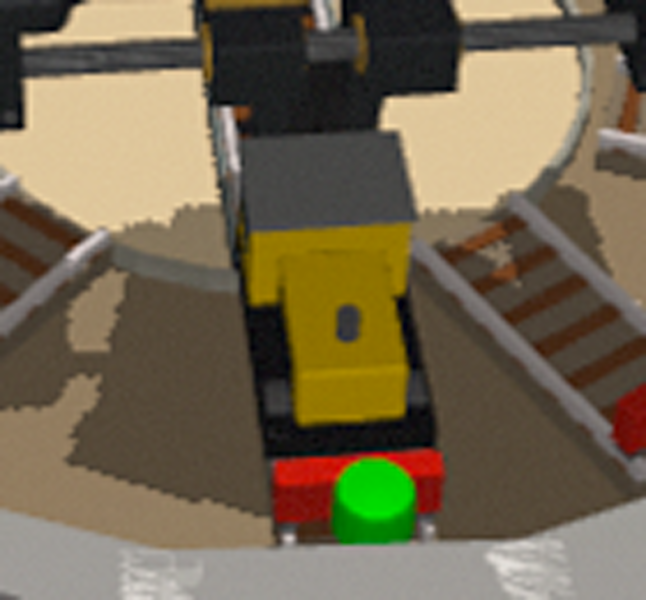

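The engine is on the green track, upright, with its nose at (350,445) a few mm short of the buffer. I have used all my pictures, so from here I push by force and TCP readings.

```bash
python3 nudge.py '[[[0.003,0,0,0,0,0],[0.005,0,0,0,0,0],[0.007,0,0,0,0,0],[0.007,0,0,0,0,0]]]'
python3 nudge.py '[[[0.0015,0,0,0,0,0],[0.003,0,0,0,0,0],[0.003,0,0,0,0,0]]]'
```

```text
time: 8.17
tool_pos: [0.5149, 0.0231, 0.0378]
eef_rot: [1.667, 2.663, 0.0]
force: [1.5, 0.3, 0.6]
opening: -0.0001
finger_force: 0.1
time: 8.42
tool_pos: [0.5136, 0.0258, 0.0378]
eef_rot: [1.667, 2.663, 0.0]
force: [0.5, 0.7, 0.1]
opening: 0.0006
finger_force: 0.3
```

```bash
python3 nudge.py '[[[0.0015,0,0,0,0,0],[0.0025,0,0,0,0,0],[0.0025,0,0,0,0,0]]]'
python3 - <<'E'
from h import *
from rig import robot, job, read_camera
s=robot.read_state();d=s['tool_pos'][:2]-np.array([.55695,-.06276]);t=np.radians(115.88);e=np.array([np.cos(t),np.sin(t)]);print("s",d@e,"F",np.array(s['force'])[:2]@e)
D=read_camera("side")
h=cv2.cvtColor(D["pixels"],cv2.COLOR_BGR2HSV)
# profile along centre line column left of the green lamp: yellow/black/red transitions
for u in(345,348,366):
    print(u,[(v,tuple(int(x) for x in h[v,u])) for v in range(316,345,2)])
E
```

```text
time: 8.67
tool_pos: [0.5135, 0.0258, 0.038]
eef_rot: [1.668, 2.659, -0.001]
force: [3.1, -5.5, 0.2]
opening: 0.0005
finger_force: 3.3
s 0.09869361018346919 F -6.2628852512043
345 [(316, (24, 255, 146)), (318, (24, 255, 140)), (320, (24, 255, 128)), (322, (24, 255, 130)), (324, (24, 255, 129)), (326, (24, 255, 128)), (328, (24, 255, 130)), (330, (24, 255, 142)), (332, (24, 222, 78)), (334, (1, 215, 101)), (336, (1, 237, 201)), (338, (1, 240, 201)), (340, (4, 244, 141)), (342, (2, 223, 126)), (344, (2, 221, 127))]
348 [(316, (24, 255, 145)), (318, (24, 255, 141)), (320, (24, 255, 142)), (322, (24, 255, 166)), (324, (24, 255, 148)), (326, (24, 255, 151)), (328, (24, 255, 150)), (330, (24, 255, 152)), (332, (25, 242, 99)), (334, (2, 226, 106)), (336, (2, 251, 201)), (338, (2, 235, 205)), (340, (1, 230, 135)), (342, (1, 231, 125)), (344, (4, 249, 122))]
366 [(316, (24, 255, 143)), (318, (24, 255, 147)), (320, (24, 255, 167)), (322, (24, 255, 153)), (324, (24, 255, 152)), (326, (24, 255, 151)), (328, (24, 255, 151)), (330, (24, 255, 160)), (332, (136, 148, 19)), (334, (178, 255, 119)), (336, (53, 255, 168)), (338, (60, 255, 209)), (340, (60, 255, 210)), (342, (60, 255, 214)), (344, (60, 255, 217))]
```

Wrist force is 6.3 N with the tool stalled at s = 98.7 mm, so the engine is against the buffer. I back off and rise.

```bash
python3 nudge.py '[[[-0.005,0,0,0,0,0],[-0.015,0,0,0,0,0],[-0.025,0,0,0,0,0],[-0.025,0,-0.03,0,0,0],[-0.025,0,-0.07,0,0,0],[-0.025,0,-0.11,0,0,0],[-0.04,0,-0.15,0,0,0],[-0.06,0,-0.18,0,0,0],[-0.08,0,-0.2,0,0,0],[-0.08,0,-0.2,0,0,0],[-0.08,0,-0.2,0,0,0]]]'
python3 - <<'E'
from h import *
from rig import robot, job, read_camera
D=read_camera("side");D0=dict(np.load("side0.npz"))
p=np.array([.55695,-.06276]);t=np.radians(115.88);e=np.array([np.cos(t),np.sin(t)]);n=np.array([-e[1],e[0]])
vv,uu=np.mgrid[200:360,290:420];z=D["depth"][200:360,290:420]
X=(np.stack([(uu-D["cx"])/D["fx"]*z,(vv-D["cy"])/D["fy"]*z,z],-1)-D["t"])@D["R"]
s=(X[...,:2]-p)@e;w=(X[...,:2]-p)@n
m=(abs(w)<.03)&(X[...,2]>.064)&(X[...,2]<.09)&(s<.19)&(s>.05)
print("roof z",np.percentile(X[m][:,2],[5,50,95]),"s",np.percentile(s[m],[1,99]),"w",np.percentile(w[m],[1,99]))
for s0 in(.02,.04,.06,.085,.103):   # rail crests across the bridge/track
    k=(abs(s-s0)<.003)&(abs(w)<.024)&(X[...,2]>.0225)&(X[...,2]<.03);print(s0,k.sum(),"L",w[k&(w>0)].mean(),"R",w[k&(w<0)].mean())
d=cv2.absdiff(D["pixels"],D0["pixels"]).max(2)
for nm,(a,b,c,f) in dict(box=(185,180,275,240),tank=(405,225,510,285),screw=(340,155,420,190)).items(): print(nm,(d[b:f,a:c]>60).mean(),np.abs(D["depth"]-D0["depth"])[b:f,a:c].mean())
print(robot.read_state()['force'],robot.read_state()['time'])
E
```

```text
time: 9.63
tool_pos: [0.5482, -0.0458, 0.2386]
eef_rot: [1.67, 2.659, 0.001]
force: [-0.7, 0.3, -0.2]
opening: 0.0006
finger_force: 0.0
roof z [0.06595888 0.07440375 0.07591688] s [0.10949016 0.17101919] w [-0.0220909  0.0210723]
0.02 32 L 0.01643505150597041 R -0.014663460393145759
0.04 33 L 0.016257793076400497 R -0.0191946133433879
0.06 14 L 0.017519250513883287 R -0.019008840742166994
0.085 6 L nan R -0.019134829112407076
0.103 0 L nan R nan
box 0.0 0.007119063
tank 0.0 0.0063321553
screw 0.002142857142857143 0.007881904
[-0.60388319  0.86747183 -0.14672432] 9.6833<stdin>:11: RuntimeWarning: Mean of empty slice.
  ret = ret.dtype.type(ret / rcount)
```

The engine's rear is at 109.5 mm, so its front is at 184.5 mm against the 185 mm buffer. It is upright and centred, and the wagons and screwdriver have not moved.

```bash
python3 -c "
from rig import robot, job, read_camera
print(job.close_job())"
```

```text
the job is handed in; nothing more can be done
None
```

The job is handed in: the bridge is lined up with the green-lamp track to within about 1 mm, and the engine stands upright on the rails against the red buffer stop, pushed only. The wagons and screwdriver are where they were, and the robot's clock read 9.7 s at the last check.

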